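# Nest aluminium channels in the parts tray

## Task

Pack the aluminium channels compactly in the black tray, alternately flipped: set the loose legs-up channel down close beside the legs-up one already there (in the roomier half of the tray), parallel, ends lined up, legs only a few millimetres apart. Then turn the legs-down channel in line with them and lower it over their two neighbouring legs until it is fully home, one of its legs in each trough. Lower each gently all the way before letting go, keep them the way up they are, and leave everything else on the bench alone.

Things in the scene. Friction and masses are not known exactly. Their poses are not given: they have to be found in the camera images.
- tray: Black flat tray fixed to the bench, 180 (x) x 250 (y) mm outside, rim 14 mm above the bench, walls and floor 4 mm thick. Origin: centre of its underside; z up; its long side lies along its y.
- base_channel: Aluminium U channel lying legs up in the tray, roughly parallel to the tray's x and up to 45 mm off the tray's middle, either way (it is loose). 120 mm long (own x) x 64 mm wide (own y) x 36 mm tall, all walls 8 mm; trough 48 mm wide, 28 mm deep. Origin: centre of its underside; z up. 0.31 kg, give or take a fifth.
- side_channel: The loose legs-up aluminium channel on the bench; same section, size and mass as base_channel. Origin: centre of its underside; x along its length, y across, z up. Its legs are centred 28 mm either side of the origin in y and can be pinched (8 mm) from above.
- cap_channel: The legs-down aluminium channel on the bench (flat web on top, troughs below), same section, size and mass. Origin: centre of its 120 x 64 mm footprint at the height of its leg tips; x along its length, z up; web top at 36 mm. It can be gripped across its 64 mm width. Fully home in the nest its origin lies 8 mm above the undersides of the other two, midway between them.
- solder_reel: Bystander: upright reel of solder, bright metal between white flanges, 56 mm across, 50 mm tall. Leave alone. Origin: centre of its underside
- multimeter: Bystander: yellow and black hand multimeter lying flat, 150 x 75 x about 40 mm. Leave alone. Origin: centre of its underside
- screwdriver: Bystander: red-handled screwdriver lying flat. Leave alone. Origin: a point under the tool, on its long axis
- screw_pot: Bystander: small green bowl, 70 mm across, 35 mm tall. Leave alone. Origin: centre of its underside
- flask: Bystander: steel drinking flask, 68 mm across, 190 mm tall, upright. Leave alone. Origin: centre of its underside
- iron_stand: Bystander: blue soldering-iron stand with a leaning iron, 100 x 80 mm base, about 150 mm tall. Leave alone. Origin: centre of its underside
- heat_sink: Bystander: black finned heat sink, 90 x 60 x 30 mm, fins up. Leave alone. Origin: centre of its underside

How it is judged:
By the outcome, as a careful person would: the job done as asked, in the order asked, and still so for the second after the job is handed in, with the robot touching nothing.
It also fails if it takes over 64 s, if anything falls off the work surface, if the arm or the gripper's body presses on something with over 40 N, if the wrist force passes 120 N, or if a joint passes its speed limit or range.

## Robot

A 6-joint arm with a two-finger parallel gripper is mounted at the origin on the work surface. World frame = base frame: x ahead of the robot, y to its left, z up, the work surface at z = 0. Lengths are in m, angles in rad, forces in N, time in s.
With the tool pointing down it reaches from about 0.275 to 0.975 m from the base axis. Payload 8.4 kg.
Tool frame: the origin (TCP) lies on the centre line of the jaws, within the pads' length; the fingertips stand 19 mm ahead of it and the grasp point (between the pads) is the TCP; z points along the fingers, y is the line along which they close (so a half turn about z gives the same grasp; the last joint's range is limited). The gripper opens to 92 mm and grips with 3 to 60 N. Pads are 20 mm wide; open, the fingers measure 128 mm over their backs; the gripper's body (75 mm by 189 mm) begins 69 mm behind the grasp point.
Start: joints at [-1.123, 0.353, 1.633, -0, 1.155, -0.002], TCP at [0.272, -0.563, 0.234] pointing down, gripper open.
Joint ranges: [-2.63, 2.63], [-0.92, 2.1], [0.06, 2.66], [-1.3, 4.44], [0, 2.69], [-3.02, 3.02]. Speed limits (rad/s): [2.22, 2.22, 2.79, 3.14, 3.14, 3.14].

## Interface

Orientations are given as [roll, pitch, yaw] about the fixed x, y, z axes, in that order (R = Rz(yaw) Ry(pitch) Rx(roll)).
In Python, from rig import arm gives the robot as it stands.
- The arm moves only by the shell command python3 drive.py 'ROWS' [FORCE]. ROWS is a JSON list of rows, 1 to 8 of them, each of 5 numbers: the finger opening in m, then dx, dy, dz in m, then a turn about the tool's z in rad; each row is the pose to reach, as a shift and turn from the pose commanded when the command began, along the tool's axes at that moment; what a row does not reach only later rows make up. A row lasts 1/10 s, in which the tool goes at most 0.05 m and 0.15 rad, less where a joint would pass 70% of its speed; a pose out of reach is approached as far as the arm can. The fingers move at their own pace and stop on an object; FORCE is the grip in N (left out, the last holds). Time passes only in rows, so rows that do not move let the fingers close. It prints the time, the measured TCP pose, the force, the opening and the grip force at its end.
- arm.observe(): the state, without advancing time (a new reading comes with each control period).
- arm.grab_frame(name): name is "scene" or "top"; returns a dict with "pixels" (384x512x3 uint8, red, green, blue), "range_z" (384x512 float32, m along the optical axis (not along the pixel's ray), 0 where there is no reading), "intrinsics" (3x3 intrinsics, pixels), "extrinsics" (4x4, takes a point from world to camera coordinates). Camera axes: x right, y up, looking along -z (the intrinsics and any distortion apply to the point x, -y, -z); pixel columns grow to the right and rows downward; lengths in m; the calibration is good to about 2 mm. A picture is of the moment at which its call begins.
- arm.hand_in(): hands the job in; it is judged then, once.
The state is a dict: "time_s": time; "joint_pos": joint angles; "qvel": joint speeds; "joint_torque": joint torques, N m; "position": TCP position; "tool_rot": TCP orientation; "wrist_force": force on the tool from outside, world axes, zero at the start; "moment": the same for the moment, N m; "width": finger opening in m; "grasp_force": force on a finger pad.
Only numpy, scipy, OpenCV 4.12 (cv2) and the standard library are available. Lean on these libraries where they do the work, as an engineer would, in place of code of your own. Each camera call takes 0.05 s, during which the arm holds its last target. There are 200 camera calls.

## Working session

There is one attempt and no reset: what is moved stays moved. The work goes in short steps, Python scripts to look and compute and a shell command to move; the robot and the scene stay as the last step left them, time stands still between calls to the robot, and variables do not carry over. Pictures are saved under pics/ and viewed, at most 10 in all, crops included, and the job is handed in when it is done.

```bash
ls; mkdir -p pics
python3 - <<'E'
from rig import arm
import cv2,numpy as np
for n in("top","scene"):
    f=arm.grab_frame(n);cv2.imwrite(f"pics/{n}0.png",f["pixels"][:,:,::-1]);np.savez(f"{n}0.npz",**f)
    print(n,f["intrinsics"].tolist(),np.round(f["extrinsics"],3).tolist(),(f["range_z"]>0).mean(), f.keys())
s=arm.observe();print(s)
E
```

```text
drive.py
pics
rig.py
top [[417.9068584487427, 0.0, 260.2500851584053], [0.0, 417.9068584487427, 187.83968072114575], [0.0, 0.0, 1.0]] [[0.017, -1.0, 0.007, -0.099], [0.998, 0.018, 0.067, -0.545], [-0.067, 0.006, 0.998, -1.121], [0.0, 0.0, 0.0, 1.0]] 0.9958852132161459 dict_keys(['pixels', 'range_z', 'intrinsics', 'extrinsics'])
scene [[447.41034729263976, 0.0, 251.05031952443588], [0.0, 447.41034729263976, 195.8818966333459], [0.0, 0.0, 1.0]] [[-0.415, 0.91, 0.009, 0.336], [-0.763, -0.353, 0.542, 0.368], [0.496, 0.218, 0.84, -1.587], [0.0, 0.0, 0.0, 1.0]] 0.9958750406901041 dict_keys(['pixels', 'range_z', 'intrinsics', 'extrinsics'])
{'time_s': 0.1, 'joint_pos': array([-1.12340814e+00,  3.53601746e-01,  1.63404239e+00, -7.56077341e-06,
        1.15522691e+00, -2.39229901e-03]), 'qvel': array([ 0.00025916, -0.00095246, -0.0028724 , -0.00070445,  0.00061169,
       -0.00067381]), 'joint_torque': array([-5.25736596e-04, -5.94906628e+01, -3.34929264e+01,  6.99115545e-02,
        1.84392021e-02, -1.34267117e-05]), 'position': array([ 0.27154835, -0.56245502,  0.23293192]), 'tool_rot': array([-3.14031425e+00,  3.85502504e-06,  4.49783547e-01]), 'wrist_force': array([ 0.10624558, -0.16532226, -0.22099675]), 'moment': array([ 0.01544772, -0.0050779 , -0.03719134]), 'grasp_force': 0.0, 'width': 0.09203683912333457}
```

View pics/top0.png

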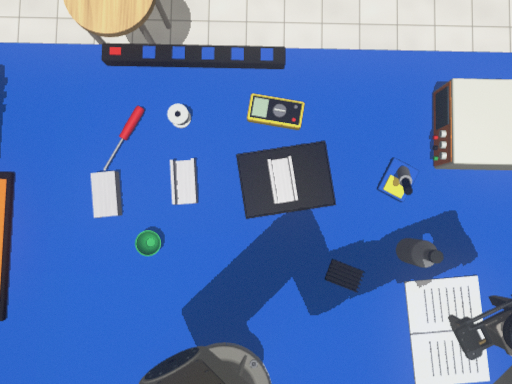

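View pics/scene0.png

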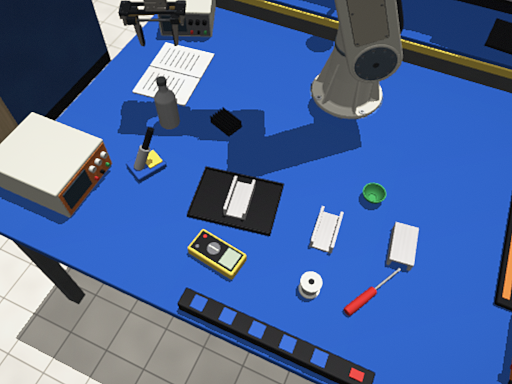

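The top view shows the cap (105,193), the side channel (183,181), and the base in the tray (283,180), with all channels lengthwise roughly along world x. The scene view agrees: the side and base have their legs up, the cap's flat web is on top, and the screwdriver tip is right at the cap's far end.

```bash
cat > h.py <<'E'
import cv2,numpy as np
from rig import arm
def pts(f,zplane=None):
    K,E,d=f["intrinsics"],f["extrinsics"],f["range_z"]
    v,u=np.mgrid[:384,:512]
    r=np.stack([(u-K[0,2])/K[0,0],-(v-K[1,2])/K[1,1],-np.ones(u.shape)],-1)
    R,t=E[:3,:3],E[:3,3]; c=-R.T@t; w=r@R
    s=d if zplane is None else (zplane-c[2])/w[...,2]
    return c+w*s[...,None]
def rect(P):
    (cx,cy),(w,h),a=cv2.minAreaRect((P[:,:2]*1000).astype(np.float32))
    if w<h:a+=90;w,h=h,w
    a=(a+90)%180-90
    return np.round([cx,cy,w,h,a],1)
def box(P,c,r=.09):
    return (abs(P[...,0]-c[0])<r)&(abs(P[...,1]-c[1])<r)
E
python3 - <<'E'
from h import *
for n in("top","scene"):
    f=dict(np.load(n+"0.npz"));P=pts(f);px=f["pixels"].astype(int)
    T=dict(np.load("top0.npz"));PT=pts(T)
    g=(px.max(2)-px.min(2)<40)&(px.min(2)>110)
    print(n,"bench z",np.median(P[box(P,(.5,0.0),.02)][:,2]))
    for nm,(u,v),zt in(("cap",(105,193),.036),("side",(183,181),.036),("base",(283,180),.040)):
        c=PT[v,u]; m=box(P,c,.075)&g&(abs(P[...,2]-zt)<.006)
        L,k,st,_=cv2.connectedComponentsWithStats(m.astype(np.uint8))[0:4]
        Z=pts(f,zt); print(nm,m.sum(),np.round(np.median(P[m][:,2]),4),"depth",rect(P[m]),"ray",rect(Z[m]),[ (rect(Z[k==i])) for i in range(1,L) if st[i,4]>25])
    m=box(P,PT[180,286],.17)&(px.max(2)<60)&(P[...,2]>.0075)&(P[...,2]<.03)
    L,k,st,_=cv2.connectedComponentsWithStats(m.astype(np.uint8));i=1+st[1:,4].argmax();print("tray",rect(pts(f,.014)[k==i]),np.median(P[k==i][:,2]))
E
```

```text
top bench z 0.0008808513359954695
cap 1055 0.037 depth [523.  327.5 119.3  64.4   7.2] ray [523.2 328.  119.2  63.9   6.7] [array([523.2, 328. , 119.2,  63.9,   6.7])]
side 275 0.0367 depth [561.1 118.4 118.9  64.2   4.8] ray [561.3 118.2 119.3  64.4   4.8] [array([563.6,  90.5, 119.3,   8.6,   4.8]), array([558.6, 146.1, 116.5,   8.3,   4.8])]
base 280 0.0405 depth [ 570.1 -149.   117.7   64.     9.8] ray [ 570.3 -149.   118.2   64.3    9.8] [array([ 574.9, -176.5,  118. ,    8.7,    9.8]), array([ 565.6, -121.4,  117.9,    8.2,    9.8])]
tray [ 492.6 -207.6   27.4    2.7  -77.7] 0.015519603010916705
scene bench z 0.00018072889497044997
cap 931 0.0365 depth [523.4 329.5 121.8  64.8   7.4] ray [524.3 329.1 122.4  65.1   6.7] [array([524.3, 329.1, 122.4,  65.1,   6.7])]
side 209 0.0366 depth [562.8 121.1 119.7  63.4   4.8] ray [563.6 121.1 121.6  63.4   4.7] [array([565.9,  93.5, 121.6,   8. ,   4.7]), array([560.7, 148.9, 118.6,   7.5,   4.8])]
base 211 0.04 depth [ 568.5 -146.6  122.9   64.4    9.8] ray [ 570.3 -146.1  123.    64.8    9.8] [array([ 576.3, -173.4,  120.4,    8.7,    9.8]), array([ 564.9, -118.5,  121.8,    8.6,    9.8])]
tray [ 636.2 -184.9  299.   149.    64.8] 0.012349518698003159
```

```bash
python3 - <<'E'
from h import *
f=dict(np.load("top0.npz"));px=f["pixels"].astype(int);Z=pts(f,.013)
m=((px.max(2)<70)&box(Z,(.57,-.15),.17)).astype(np.uint8)
L,k,st,_=cv2.connectedComponentsWithStats(m);i=1+st[1:,4].argmax();r=rect(Z[k==i]);print("tray",r,px[180,250],px[250,260])
b=np.array([569.8,-147.7]);a=np.radians(r[4]+90 if abs(r[4])>45 else r[4])
print(np.degrees(a),"base in tray frame",np.array([[np.cos(a),np.sin(a)],[-np.sin(a),np.cos(a)]])@(b-r[:2]))
E
python3 - <<'E'
from h import *
for n in("top","scene"):
    f=dict(np.load(n+"0.npz"));px=f["pixels"].astype(int);Z=pts(f,.012)
    m=((px.max(2)-px.min(2)<30)&(px.max(2)<110)&box(Z,(.57,-.15),.17)).astype(np.uint8)
    L,k,st,_=cv2.connectedComponentsWithStats(m);i=1+st[1:,4].argmax();r=rect(Z[k==i]);print("tray",r)
    b=np.array([569.8,-147.7]);a=np.radians(r[4]+90 if abs(r[4])>45 else r[4])
    print(np.degrees(a),"base in tray frame",np.array([[np.cos(a),np.sin(a)],[-np.sin(a),np.cos(a)]])@(b-r[:2]))
E
```

```text
tray [ 572.5 -158.1  246.5  177.7  -80.3]
9.700000000000003 base in tray frame [-0.90910982 10.7062374 ]
tray [ 575.7 -156.4  247.6  184.3  -80.1]
9.900000000000006 base in tray frame [-4.31636185  9.58483283]
```

```bash
cat > go.py <<'E'
import sys,numpy as np
from rig import arm
from scipy.spatial.transform import Rotation as Ro
x,y,z,yaw=map(float,sys.argv[1:5]);s=arm.observe()
R=Ro.from_euler("xyz",s["tool_rot"]);d=R.inv().apply(np.array([x,y,z])-s["position"])
cur=np.arctan2(*R.as_matrix()[[1,0],0])
print("t",s["time_s"],"d",np.round(d,4),"turn",round(cur-np.radians(yaw),4),"rot",s["tool_rot"].round(4),"w",round(s["width"],4),"gf",s["grasp_force"],"F",s["wrist_force"].round(2),"M",s["moment"].round(2))
E
python3 go.py .5645 .0916 .15 4.8
```

```text
t 0.1 d [ 0.5482 -0.4615  0.0835] turn 0.366 rot [-3.1403  0.      0.4498] w 0.092 gf 0.0 F [ 0.11 -0.17 -0.22] M [ 0.02 -0.01 -0.04]
```

```bash
r='[0.03,0.28,-0.235,-0.02,0.366]'; python3 drive.py '[[0.03,0.034,-0.029,-0.01,0.1],[0.03,0.07,-0.058,-0.02,0.2],[0.03,0.105,-0.088,-0.02,0.3],[0.03,0.14,-0.118,-0.02,0.366],[0.03,0.175,-0.147,-0.02,0.366],[0.03,0.21,-0.177,-0.02,0.366],[0.03,0.245,-0.206,-0.02,0.366],[0.03,0.28,-0.236,-0.02,0.366]]' 20; python3 go.py .5645 .0916 .15 4.8
```

```text
time_s: 0.9
position: [0.4216, -0.2268, 0.2535]
tool_rot: [3.142, -0.0, 0.083]
wrist_force: [0.9, -0.5, 0.8]
width: 0.031
grasp_force: 0.0
t 0.9 d [ 0.169  -0.3054  0.1035] turn -0.0003 rot [ 3.1416 -0.      0.0835] w 0.031 gf 0.0 F [ 0.89 -0.53  0.8 ] M [-0.01 -0.03 -0.02]
```

```bash
python3 drive.py '[[0.03,0.021,-0.038,0,0],[0.03,0.042,-0.076,0,0],[0.03,0.063,-0.115,0,0],[0.03,0.084,-0.153,0,0],[0.03,0.106,-0.191,0.02,0],[0.03,0.127,-0.229,0.04,0],[0.03,0.148,-0.267,0.07,0],[0.03,0.169,-0.305,0.1,0]]'; python3 drive.py '[[0.03,0,0,0,0],[0.03,0,0,0,0],[0.03,0,0,0,0]]';python3 go.py .5645 .0916 .031 4.8
```

```text
time_s: 1.7
position: [0.5628, 0.0872, 0.1558]
tool_rot: [3.142, -0.001, 0.084]
wrist_force: [-0.3, -0.5, 0.4]
width: 0.0302
grasp_force: 0.0
time_s: 2.0
position: [0.5622, 0.0847, 0.1572]
tool_rot: [3.141, -0.0, 0.084]
wrist_force: [1.0, -0.6, -0.3]
width: 0.0301
grasp_force: 0.0
t 2.0 d [ 0.0028 -0.0067  0.1262] turn -0.0002 rot [ 3.1413e+00 -2.0000e-04  8.3600e-02] w 0.0301 gf 0.0 F [ 1.02 -0.59 -0.29] M [ 0.05 -0.   -0.01]
```

```bash
python3 drive.py '[[0.03,0.003,-0.007,0.025,0],[0.03,0.003,-0.007,0.055,0],[0.03,0.003,-0.007,0.08,0],[0.03,0.003,-0.007,0.1,0],[0.03,0.003,-0.007,0.115,0],[0.03,0.003,-0.007,0.123,0],[0.03,0.003,-0.007,0.126,0],[0.03,0.003,-0.007,0.126,0]]'; python3 go.py .5645 .0916 .031 4.8
```

```text
time_s: 2.8
position: [0.5651, 0.0923, 0.0312]
tool_rot: [-3.142, -0.001, 0.083]
wrist_force: [0.3, 0.4, 0.2]
width: 0.0301
grasp_force: 0.0
t 2.8 d [-0.0006  0.0007  0.0002] turn -0.0004 rot [-3.1415e+00 -7.0000e-04  8.3400e-02] w 0.0301 gf 0.0 F [0.27 0.39 0.2 ] M [ 0.08  0.04 -0.01]
```

Run:
```python
from h import *
f=arm.grab_frame("scene");cv2.imwrite("pics/s1.png",cv2.resize(f["pixels"][150:300,250:450,::-1],None,fx=4,fy=4))
```

```text
(no output)
```

View pics/s1.png

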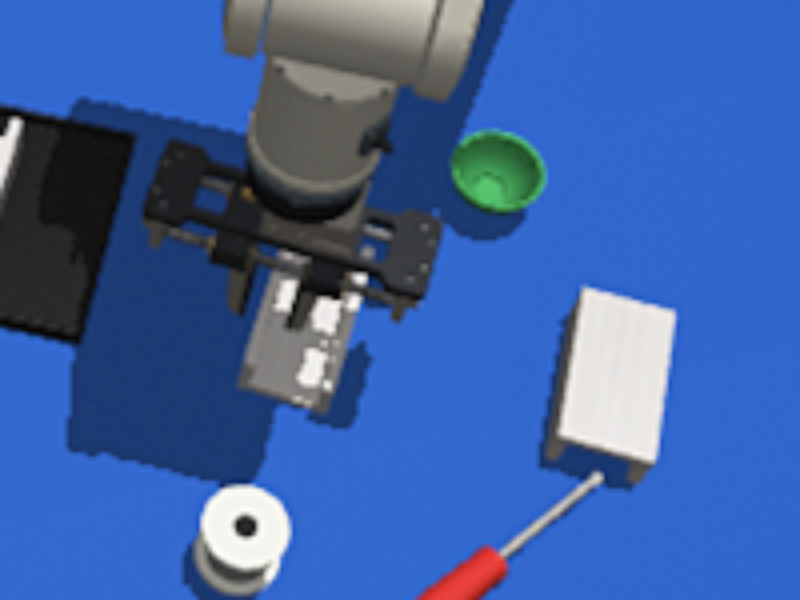

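The crop shows one finger in the trough (about 300,310) and the other outside the left (-y) leg (about 240,290), straddling it as intended. Closing now.

```bash
python3 drive.py '[[0.004,0,0,0,0],[0.004,0,0,0,0],[0.004,0,0,0,0],[0.004,0,0,0,0],[0.004,0,0,0,0],[0.004,0,0,0,0]]' 45; python3 drive.py '[[0.004,0,0,-0.005,0],[0.004,0,0,-0.015,0],[0.004,0,0,-0.03,0],[0.004,0,0,-0.05,0],[0.004,0,0,-0.07,0],[0.004,0,0,-0.09,0],[0.004,0,0,-0.1,0],[0.004,0,0,-0.1,0]]';python3 go.py .5645 .0916 .131 4.8
python3 - <<'E'
from h import *
for n in("scene","top"):
    f=arm.grab_frame(n);P=pts(f);px=f["pixels"].astype(int)
    g=(px.max(2)-px.min(2)<40)&(px.min(2)>100)
    m=box(P,(.562,.119),.08)&(P[...,2]>.09)&(P[...,2]<.15)&g
    k=box(P,(.562,.119),.08)&(P[...,2]>.09)&(P[...,2]<.15)
    print(n,m.sum(),k.sum(),rect(P[m]) if m.sum()>5 else 0)
    L,lab,st,_=cv2.connectedComponentsWithStats(m.astype(np.uint8))
    for i in range(1,L):
        if st[i,4]>30:print(st[i,4],rect(P[lab==i]),np.percentile(P[lab==i][:,2],[5,50,95]).round(4))
    if n=="scene":cv2.imwrite("pics/s2.png",cv2.resize(px[100:300,240:440,::-1].astype(np.uint8),None,fx=3,fy=3))
E
```

```text
time_s: 3.45
position: [0.565, 0.0926, 0.0312]
tool_rot: [-3.142, -0.001, 0.084]
wrist_force: [-0.2, -1.0, 5.6]
width: 0.0076
grasp_force: 45.0
time_s: 4.25
position: [0.5657, 0.0927, 0.1327]
tool_rot: [-3.141, -0.003, 0.084]
wrist_force: [-0.6, -1.2, -3.7]
width: 0.0075
grasp_force: 45.0
t 4.25 d [-0.0013  0.001   0.0017] turn -0.0 rot [-3.1413 -0.0033  0.0837] w 0.0075 gf 44.999290108680725 F [-0.56 -1.15 -3.73] M [-0.02 -0.04  0.02]
scene 695 853 [562.4 121.7 121.8  63.    4.2]
668 [570.4 122.3 105.8  62.9   4. ] [0.1067 0.1106 0.139 ]
top 89 113 [519.5 142.   39.   12.3   1. ]
58 [519.5 144.   39.3   8.6   3.4] [0.1344 0.1364 0.1401]
31 [518.5 138.4  35.4   5.2   1.1] [0.107  0.1098 0.1143]
```

View pics/s2.png

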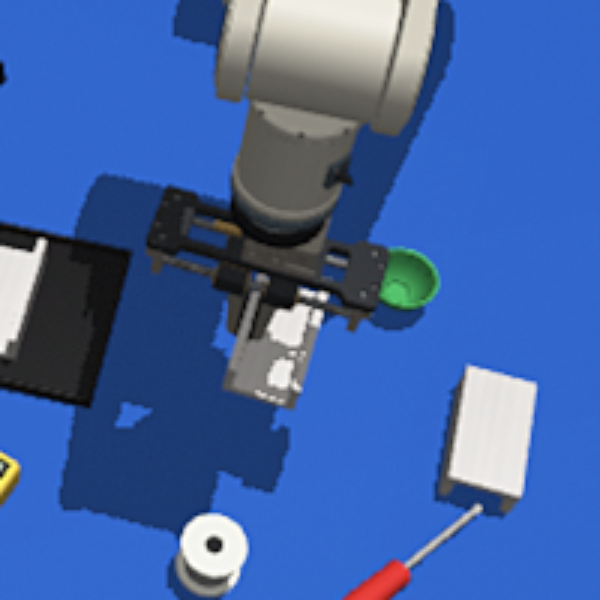

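The channel hangs level from its -y leg, in the gripper at about (265,350).

```bash
python3 go.py .5867 -.2422 .1 9.8
```

```text
t 4.35 d [-0.0058  0.3354  0.0306] turn -0.0872 rot [-3.1416e+00  2.0000e-04  8.3800e-02] w 0.0075 gf 44.999279379844666 F [-0.28 -0.51 -3.46] M [-0.05  0.    0.01]
```

```bash
python3 drive.py '[[0.004,0,0.02,0,0],[0.004,0,0.055,0,-0.03],[0.004,-0.002,0.095,0,-0.06],[0.004,-0.003,0.135,0,-0.087],[0.004,-0.004,0.175,0,-0.087],[0.004,-0.005,0.215,0,-0.087],[0.004,-0.006,0.25,0,-0.087],[0.004,-0.006,0.28,0,-0.087]]'; python3 drive.py '[[0.004,0,0.02,0,0],[0.004,0,0.04,0.01,0],[0.004,0,0.05,0.02,0],[0.004,0,0.056,0.03,0],[0.004,0,0.056,0.03,0],[0.004,0,0.056,0.03,0],[0.004,0,0.056,0.03,0]]'; python3 go.py .5867 -.2422 .1 9.8
cat > meas.py <<'E'
from h import *
import sys
name,c,zs=sys.argv[1],(float(sys.argv[2]),float(sys.argv[3])),[float(z) for z in sys.argv[4:]]
for n in("scene","top"):
    f=arm.grab_frame(n);P=pts(f);px=f["pixels"].astype(int)
    g=(px.max(2)-px.min(2)<40)&(px.min(2)>90)
    for z in zs:
        m=box(P,c,.13)&(abs(P[...,2]-z)<.005)&g
        L,lab,st,_=cv2.connectedComponentsWithStats(m.astype(np.uint8));Z=pts(f,z)
        for i in range(1,L):
            if st[i,4]>25:print(n,z,st[i,4],rect(Z[lab==i]),np.median(P[lab==i][:,2]).round(4))
    cv2.imwrite(f"pics/{name}_{n}.png",f["pixels"][:,:,::-1])
E
python3 meas.py hov .57 -.19 .040 .109 .081
```

```text
time_s: 5.15
position: [0.5812, -0.1887, 0.1293]
tool_rot: [-3.141, 0.002, 0.17]
wrist_force: [-0.0, -0.5, -3.2]
width: 0.0077
grasp_force: 45.0
time_s: 5.85
position: [0.5918, -0.2413, 0.1009]
tool_rot: [-3.141, -0.0, 0.172]
wrist_force: [0.5, 0.6, -2.9]
width: 0.0076
grasp_force: 45.0
t 5.85 d [-0.0052  0.      0.0009] turn 0.0006 rot [-3.1414e+00 -1.0000e-04  1.7160e-01] w 0.0076 gf 44.99940276145935 F [ 0.48  0.61 -2.9 ] M [-0.08  0.03  0.06]
scene 0.04 93 [ 576.4 -173.9  118.9    7.8    9.8] 0.04
scene 0.04 100 [ 566.6 -118.3  118.3    8.4    9.9] 0.0395
scene 0.109 63 [ 601.5 -180.4   80.9    7.7    9.7] 0.1064
scene 0.109 42 [ 624.3 -233.3   54.6    7.7   10.5] 0.1059
scene 0.081 326 [ 595.9 -210.8  102.1   48.5    8.5] 0.0783
top 0.04 134 [ 565.6 -121.4  117.9    8.2    9.8] 0.0403
top 0.109 37 [ 549.4 -249.4   28.8    8.2    8.5] 0.1065
top 0.081 59 [ 633.7 -197.5   23.4   18.3  -88.9] 0.0788
top 0.081 32 [ 602.6 -194.5   28.    11.5  -17.7] 0.0786
top 0.081 49 [ 553.1 -240.6   23.8   18.7  -17.5] 0.0789
```

```bash
python3 drive.py '[[0.004,-0.005,0.0007,0,0],[0.004,-0.005,0.0007,0.01,0],[0.004,-0.005,0.0007,0.025,0],[0.004,-0.005,0.0007,0.04,0],[0.004,-0.005,0.0007,0.05,0],[0.004,-0.005,0.0007,0.055,0],[0.004,-0.005,0.0007,0.055,0]]';python3 go.py .5867 -.2422 .0352 9.8; python3 meas.py hov2 .57 -.19 .040 .0505
```

```text
time_s: 6.65
position: [0.5862, -0.2434, 0.0444]
tool_rot: [-3.141, 0.002, 0.171]
wrist_force: [0.7, 0.7, -3.3]
width: 0.0073
grasp_force: 45.0
t 6.65 d [ 0.0007 -0.0011  0.0092] turn -0.0002 rot [-3.1405e+00  1.7000e-03  1.7080e-01] w 0.0073 gf 44.999356269836426 F [ 0.71  0.7  -3.25] M [-0.07 -0.    0.07]
scene 0.04 93 [ 566.2 -118.3  117.6    8.6    9.9] 0.0403
scene 0.04 63 [ 594.7 -170.9   81.9    8.2   10.9] 0.0404
scene 0.0505 66 [ 596.3 -183.1   81.7    8.3   10.6] 0.0495
scene 0.0505 48 [ 615.  -236.5   60.4    8.5   12.1] 0.0496
top 0.04 131 [ 565.6 -121.4  117.9    8.2    9.8] 0.0403
```

```bash
python3 drive.py '[[0.004,0.0005,-0.0005,0.002,0],[0.004,0.0005,-0.0005,0.004,0],[0.004,0.0005,-0.0005,0.006,0],[0.004,0.0005,-0.0005,0.007,0],[0.004,0.0005,-0.0005,0.008,0],[0.004,0.0005,-0.0005,0.0085,0],[0.004,0.0005,-0.0005,0.009,0],[0.004,0.0005,-0.0005,0.009,0]]';python3 go.py .5867 -.2422 .0352 9.8
```

```text
time_s: 7.55
position: [0.5872, -0.2431, 0.0367]
tool_rot: [-3.142, 0.0, 0.171]
wrist_force: [0.1, 0.3, -2.9]
width: 0.0075
grasp_force: 45.0
t 7.55 d [-0.0004 -0.001   0.0015] turn -0.0002 rot [-3.1416  0.      0.1708] w 0.0075 gf 44.99929189682007 F [ 0.13  0.31 -2.86] M [-0.08  0.01  0.01]
```

```bash
python3 drive.py '[[0.004,0,0,0.0005,0],[0.004,0,0,0.001,0],[0.004,0,0,0.0015,0],[0.004,0,0,0.002,0],[0.004,0,0,0.002,0],[0.004,0,0,0.002,0]]';python3 go.py .5867 -.2422 .0352 9.8
```

```text
time_s: 8.15
position: [0.5873, -0.2431, 0.0352]
tool_rot: [3.142, -0.0, 0.171]
wrist_force: [-2.5, 1.6, 4.9]
width: 0.0077
grasp_force: 45.0
t 8.15 d [-0.0005 -0.001  -0.    ] turn -0.0003 rot [ 3.1415e+00 -1.0000e-04  1.7080e-01] w 0.0077 gf 45.001763105392456 F [-2.52  1.62  4.92] M [ 0.17  0.5  -0.  ]
```

```bash
python3 drive.py '[[0.01,0,0,0,0],[0.014,0,0,0,0],[0.02,0,0,0,0],[0.024,0,0,0,0],[0.024,0,0,0,0],[0.024,0,0,-0.02,0],[0.024,0,0,-0.06,0],[0.024,0,0,-0.1,0]]'; python3 drive.py '[[0.03,0,-0.04,-0.04,0],[0.05,0,-0.08,-0.06,0],[0.08,0,-0.12,-0.06,0],[0.085,0,-0.16,-0.06,0],[0.085,0,-0.2,-0.06,0],[0.085,0,-0.24,-0.06,0],[0.085,0,-0.28,-0.06,0],[0.085,0,-0.32,-0.06,0]]'; python3 go.py .5236 .3285 .15 7; python3 meas.py placed .57 -.19 .040
```

```text
time_s: 8.95
position: [0.5866, -0.2428, 0.1351]
tool_rot: [-3.141, 0.002, 0.171]
wrist_force: [1.2, -0.9, 0.5]
width: 0.0241
grasp_force: 0.0
time_s: 9.75
position: [0.5324, 0.0738, 0.1949]
tool_rot: [-3.142, -0.001, 0.171]
wrist_force: [1.0, 0.3, 0.7]
width: 0.0835
grasp_force: 0.0
t 9.75 d [ 0.0345 -0.2525  0.0449] turn 0.0485 rot [-3.1416e+00 -5.0000e-04  1.7070e-01] w 0.0835 gf 0.0 F [0.99 0.27 0.66] M [ 0.05 -0.02  0.03]
scene 0.04 103 [ 585.6 -241.2  120.8    8.8    9.7] 0.04
scene 0.04 208 [ 575.8 -179.8  123.6   21.3    9.8] 0.0397
scene 0.04 106 [ 564.9 -118.5  121.8    8.6    9.9] 0.0402
top 0.04 149 [ 586.8 -243.8  118.5    8.9    9.9] 0.0404
top 0.04 142 [ 576.8 -188.9  119.8    8.8    9.7] 0.0403
top 0.04 142 [ 574.9 -176.4  118.     8.8    9.7] 0.0406
top 0.04 134 [ 565.6 -121.4  117.9    8.2    9.8] 0.0404
```

The side channel is seated parallel to the base with its ends level and a gap of about 4.5 mm. Next, the cap.

```bash
python3 drive.py '[[0.088,0.006,-0.04,0,0.02],[0.088,0.012,-0.08,0,0.052],[0.088,0.018,-0.12,0,0.052],[0.088,0.024,-0.16,0,0.052],[0.088,0.03,-0.2,0,0.052],[0.088,0.0345,-0.235,0,0.052],[0.088,0.0345,-0.2525,0.02,0.052],[0.088,0.0345,-0.2525,0.045,0.052]]'; python3 drive.py '[[0.088,0,0,0,0],[0.088,0,0,0,0]]'; python3 go.py .5236 .3285 .024 6.8; python3 meas.py cap .5236 .3285 .036
```

```text
time_s: 10.65
position: [0.5249, 0.3293, 0.1502]
tool_rot: [-3.14, -0.003, 0.121]
wrist_force: [0.2, -0.5, 0.0]
width: 0.0879
grasp_force: 0.0
time_s: 10.85
position: [0.5241, 0.3262, 0.1497]
tool_rot: [3.141, 0.001, 0.118]
wrist_force: [-0.8, 0.1, -0.4]
width: 0.088
grasp_force: 0.0
t 10.85 d [-1.000e-04 -2.500e-03  1.257e-01] turn -0.0003 rot [3.1409e+00 1.0000e-03 1.1840e-01] w 0.088 gf 0.0 F [-0.82  0.09 -0.38] M [ 0.04 -0.   -0.02]
scene 0.036 895 [523.8 329.7 121.5  63.8   6.6] 0.0362
top 0.036 444 [522.3 327.6 117.4  64.4   6.7] 0.0366
```

```bash
python3 drive.py '[[0.088,0,-0.002,0.025,0],[0.088,0,-0.002,0.055,0],[0.088,0,-0.002,0.08,0],[0.088,0,-0.002,0.1,0],[0.088,0,-0.002,0.115,0],[0.088,0,-0.002,0.123,0],[0.088,0,-0.002,0.126,0],[0.088,0,-0.002,0.126,0]]';python3 go.py .5236 .3285 .024 6.8; python3 drive.py '[[0.075,0,0,0,0],[0.06,0,0,0,0],[0.06,0,0,0,0],[0.06,0,0,0,0],[0.06,0,0,0,0]]' 35;  python3 go.py .5236 .3285 .024 6.8
```

```text
time_s: 11.75
position: [0.5241, 0.329, 0.0242]
tool_rot: [-3.141, -0.001, 0.119]
wrist_force: [-0.0, 0.4, 0.2]
width: 0.088
grasp_force: 0.0
t 11.75 d [-0.0006  0.0004  0.0002] turn -0.0 rot [-3.1413e+00 -6.0000e-04  1.1860e-01] w 0.088 gf 0.0 F [-0.02  0.42  0.15] M [ 0.02 -0.05 -0.05]
time_s: 12.25
position: [0.524, 0.3291, 0.0243]
tool_rot: [-3.141, -0.001, 0.119]
wrist_force: [-0.7, -1.4, 5.2]
width: 0.0639
grasp_force: 35.0
t 12.25 d [-0.0005  0.0006  0.0003] turn 0.0001 rot [-3.1412e+00 -7.0000e-04  1.1880e-01] w 0.0639 gf 34.99662235379219 F [-0.69 -1.37  5.23] M [-0.02  0.18 -0.06]
```

```bash
python3 drive.py '[[0.06,0,0,-0.005,0],[0.06,0,0,-0.02,0],[0.06,0,0,-0.045,0],[0.06,0,0,-0.08,0],[0.06,0,0,-0.11,0],[0.06,0,0,-0.125,0],[0.06,0,0,-0.125,0]]';python3 go.py .5765 -.1811 .15 9.8
```

```text
time_s: 12.95
position: [0.5249, 0.3296, 0.1513]
tool_rot: [-3.14, -0.004, 0.119]
wrist_force: [-0.9, 1.1, -3.6]
width: 0.0636
grasp_force: 35.0
t 12.95 d [-9.300e-03  5.133e-01  4.000e-04] turn -0.0522 rot [-3.1398 -0.0038  0.1188] w 0.0636 gf 34.99588027596474 F [-0.88  1.12 -3.62] M [ 0.04 -0.03 -0.03]
```

```bash
python3 drive.py '[[0.06,0,0.02,0,0],[0.06,0,0.055,0,-0.02],[0.06,-0.002,0.095,0,-0.04],[0.06,-0.003,0.135,0,-0.052],[0.06,-0.004,0.175,0,-0.052],[0.06,-0.005,0.215,0,-0.052],[0.06,-0.006,0.255,0,-0.052],[0.06,-0.006,0.295,0,-0.052]]'; python3 drive.py '[[0.06,0,0.04,0,0],[0.06,0,0.08,0,0],[0.06,0,0.12,0,0],[0.06,0,0.15,0,0],[0.06,0,0.18,0,0],[0.06,0,0.2,0,0],[0.06,0,0.2,0,0],[0.06,0,0.2,0,0]]';python3 go.py .5765 -.1811 .085 9.8
```

```text
time_s: 13.75
position: [0.5509, 0.0327, 0.1468]
tool_rot: [-3.141, 0.004, 0.171]
wrist_force: [0.3, 0.6, -3.2]
width: 0.0638
grasp_force: 35.0
time_s: 14.55
position: [0.585, -0.1621, 0.147]
tool_rot: [-3.14, 0.003, 0.169]
wrist_force: [-0.4, 0.3, -3.2]
width: 0.0639
grasp_force: 35.0
t 14.55 d [-0.0114  0.0174  0.062 ] turn -0.0017 rot [-3.140e+00  2.900e-03  1.693e-01] w 0.0639 gf 34.995909333229065 F [-0.41  0.29 -3.24] M [ 0.05 -0.   -0.03]
```

```bash
python3 drive.py '[[0.06,-0.006,0.009,0,-0.002],[0.06,-0.0114,0.0174,0,-0.002],[0.06,-0.0114,0.0174,0.02,-0.002],[0.06,-0.0114,0.0174,0.04,-0.002],[0.06,-0.0114,0.0174,0.055,-0.002],[0.06,-0.0114,0.0174,0.062,-0.002],[0.06,-0.0114,0.0174,0.062,-0.002]]';python3 go.py .5765 -.1811 .0363 9.8; python3 meas.py over .57 -.19 .040 .0967
```

```text
time_s: 15.25
position: [0.5777, -0.1807, 0.0858]
tool_rot: [-3.141, 0.002, 0.173]
wrist_force: [-0.4, -0.6, -3.3]
width: 0.0634
grasp_force: 35.0
t 15.25 d [-0.0012  0.0003  0.0495] turn 0.002 rot [-3.1408e+00  1.7000e-03  1.7310e-01] w 0.0634 gf 34.99582529067993 F [-0.41 -0.65 -3.35] M [ 0.07 -0.07 -0.01]
scene 0.04 67 [ 600.7 -239.2   90.3    7.7    9.7] 0.0406
scene 0.04 84 [ 572.6 -117.6  106.3    7.8    9.9] 0.0401
scene 0.04 26 [ 620.3 -166.4   31.3    7.4   10.4] 0.0392
scene 0.0967 35 [ 543.  -192.    48.1    6.7  -82.2] 0.0981
scene 0.0967 515 [ 597.2 -176.3   80.9   63.6   10.5] 0.0977
top 0.04 40 [ 545.1 -251.3   33.8    8.4    9.9] 0.0414
top 0.0967 318 [ 537.8 -189.    64.1   39.2  -80.3] 0.0989
```

View pics/over_scene.png

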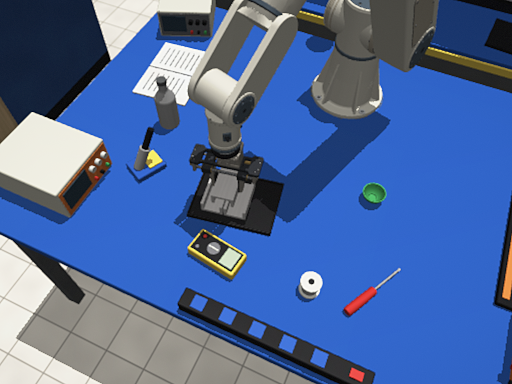

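The cap is centred over the nest (around (228,195)) and needs only a 1.5 mm shift lengthwise. Lowering.

```bash
python3 drive.py '[[0.06,-0.0015,0,0.005,0.001],[0.06,-0.0015,0,0.014,0.002],[0.06,-0.0015,0,0.023,0.002],[0.06,-0.0015,0,0.032,0.002],[0.06,-0.0015,0,0.038,0.002],[0.06,-0.0015,0,0.042,0.002],[0.06,-0.0015,0,0.044,0.002],[0.06,-0.0015,0,0.044,0.002]]';python3 go.py .5765 -.1811 .0363 9.8; python3 drive.py '[[0.06,0,0,0.001,0],[0.06,0,0,0.002,0],[0.06,0,0,0.003,0],[0.06,0,0,0.0035,0],[0.06,0,0,0.004,0],[0.06,0,0,0.0045,0],[0.06,0,0,0.0045,0]]';python3 go.py .5765 -.1811 .0363 9.8
```

```text
time_s: 16.15
position: [0.5769, -0.1811, 0.0425]
tool_rot: [-3.141, 0.0, 0.171]
wrist_force: [0.0, -0.2, -2.6]
width: 0.0638
grasp_force: 35.0
t 16.15 d [-0.0004 -0.0001  0.0062] turn -0.0002 rot [-3.1415e+00  3.0000e-04  1.7080e-01] w 0.0638 gf 34.995897710323334 F [ 0.02 -0.24 -2.63] M [ 0.01 -0.    0.03]
time_s: 16.85
position: [0.5769, -0.1811, 0.0382]
tool_rot: [-3.142, 0.0, 0.171]
wrist_force: [0.6, -0.3, -3.3]
width: 0.0637
grasp_force: 35.0
t 16.85 d [-0.0004 -0.0001  0.0019] turn -0.0003 rot [-3.1415e+00  1.0000e-04  1.7080e-01] w 0.0637 gf 34.99598354101181 F [ 0.6  -0.31 -3.29] M [ 0.02  0.04 -0.02]
```

```bash
python3 drive.py '[[0.06,0,0,0.0005,0],[0.06,0,0,0.001,0],[0.06,0,0,0.0015,0],[0.06,0,0,0.002,0],[0.06,0,0,0.0023,0],[0.06,0,0,0.0023,0]]';python3 go.py .5765 -.1811 .0363 9.8
```

```text
time_s: 17.45
position: [0.577, -0.1812, 0.0363]
tool_rot: [-3.142, -0.0, 0.171]
wrist_force: [-2.8, 0.4, 2.7]
width: 0.0639
grasp_force: 35.0
t 17.45 d [-0.0005 -0.0001  0.    ] turn -0.0003 rot [-3.1416e+00 -1.0000e-04  1.7070e-01] w 0.0639 gf 34.99515876173973 F [-2.77  0.38  2.67] M [0.25 0.3  0.05]
```

```bash
python3 drive.py '[[0.066,0,0,0,0],[0.068,0,0,0,0],[0.07,0,0,0,0],[0.071,0,0,0,0],[0.071,0,0,-0.003,0],[0.071,0,0,-0.02,0],[0.071,0,0,-0.06,0],[0.071,0,0,-0.1,0]]';  python3 drive.py '[[0.071,-0.02,-0.03,-0.04,0],[0.071,-0.04,-0.06,-0.06,0],[0.071,-0.06,-0.1,-0.06,0],[0.071,-0.08,-0.14,-0.06,0],[0.071,-0.1,-0.18,-0.06,0],[0.071,-0.1,-0.22,-0.06,0],[0.071,-0.1,-0.26,-0.06,0],[0.071,-0.1,-0.26,-0.06,0]]'; python3 meas.py fin .57 -.19 .040 .048
python3 -c "
import cv2;a=cv2.imread('pics/fin_scene.png')[150:260,170:300];b=cv2.imread('pics/fin_top.png')[125:235,220:350]
cv2.imwrite('pics/fin.png',cv2.resize(cv2.hconcat([a,b]),None,fx=3,fy=3))"
```

```text
time_s: 18.25
position: [0.5763, -0.1809, 0.1365]
tool_rot: [-3.141, 0.002, 0.171]
wrist_force: [0.8, -0.1, 0.1]
width: 0.0708
grasp_force: 0.0
time_s: 19.05
position: [0.4334, 0.0614, 0.1964]
tool_rot: [-3.141, -0.001, 0.174]
wrist_force: [-0.6, -0.6, -0.8]
width: 0.0708
grasp_force: 0.0
scene 0.04 102 [ 585.6 -241.2  120.8    8.8    9.7] 0.0398
scene 0.04 102 [ 564.9 -118.5  121.8    8.6    9.9] 0.0398
scene 0.048 768 [ 576.1 -179.2  122.9   64.8    9.6] 0.0479
top 0.04 144 [ 586.7 -243.6  118.5    9.3    9.9] 0.0406
top 0.04 137 [ 565.6 -121.4  117.9    8.2   10. ] 0.0405
top 0.048 1050 [ 576.2 -182.1  120.1   64.3    9.7] 0.0487
```

View pics/fin.png

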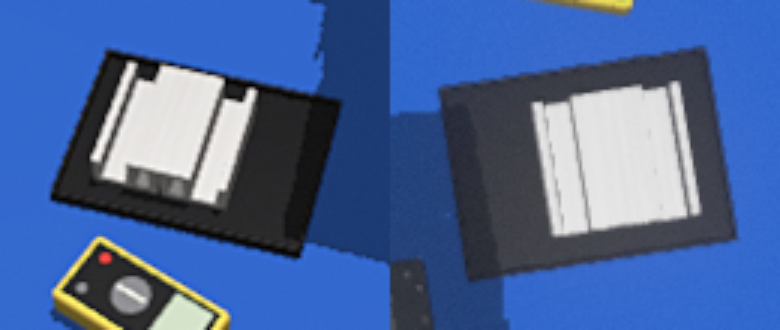

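The cap's web top is at 48 mm, so it is fully home. It is centred between the two legs-up channels with all ends level, and the other items haven't moved.

```bash
python3 drive.py '[[0.071,0,0,0,0],[0.071,0,0,0,0]]'; python3 -c "
from rig import arm
print(arm.hand_in())"
```

```text
time_s: 19.35
position: [0.4345, 0.0571, 0.1959]
tool_rot: [3.141, 0.0, 0.169]
wrist_force: [-0.2, -1.4, -0.9]
width: 0.071
grasp_force: 0.0
the job is handed in; nothing more can be done
None
```

The job is handed in at about 19 s: the side channel sits parallel beside the base with a leg gap of about 4.5 mm and ends level to within about 1 mm, the cap is fully home over their neighbouring legs (web top measured at about 48 mm), and nothing else on the bench was moved.

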